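# Swing out the prop leg of a newsstand display shelf and lay the sweets tray on it

## Robot

A 7-joint arm with a two-finger parallel gripper is mounted at the origin on the work surface. World frame = base frame: x ahead of the robot, y to its left, z up, the work surface at z = 0. Lengths are in m, angles in rad, forces in N, time in s.
With the tool pointing down it reaches from about 0.35 to 0.9 m from the base axis. Payload 8.1 kg.
Tool frame: the origin (TCP) lies at the very end of the fingers, on their centre line; the grasp point (between the pads) lies 19 mm behind it; x points along the fingers, y is the direction in which the jaws open and shut, and the axes are right-handed (so a half turn about x gives the same grasp; the last joint's range is limited). The gripper opens to 92 mm and grips with 3 to 60 N. Pads are 19 mm wide; open, the fingers measure 130 mm over their backs; the gripper's body (75 mm by 190 mm) begins 47 mm behind the grasp point.
Start: joints at [1.004, 0.434, 0.025, 1.573, -0.012, 1.134, -0.075], TCP at [0.28, -0.559, 0.227] pointing down, gripper open.
Joint ranges: [-2.62, 2.62], [-0.44, 2.09], [-1.27, 1.32], [0.08, 2.57], [-1.32, 4.46], [0.12, 2], [-2.74, 2.74]. Speed limits (rad/s): [2.22, 2.22, 3.01, 3.01, 3.14, 3.14, 3.14].

## Interface

Orientations are given as a rotation vector (axis times angle).
In Python, from cell import arm gives the robot as it stands.
- The arm moves only by the tool servo_tool, never from a script. Its argument "plan" is a list of rows, each a list of 2 entries, a list of its own where there are three numbers: the shift along the world's x, y, z in cm, then the turn, a rotation vector about the world's x, y, z in degrees. A call has 1 to 12 rows; each row is the pose to reach, as a shift and turn from the pose measured when the call began; what a row does not reach only later rows make up. A row lasts 1/10 s, in which the tool goes at most 50 mm and 8.59 degrees, less where a joint would pass 70% of its speed; a pose out of reach is approached as far as the arm can. A call with a gripper value outside its range is refused whole. "grip" is the opening, from 0 (shut) to 1 (fully open), set as the call begins (left out, the last holds). The fingers move at their own pace and stop on an object; "squeeze" is the grip in N (left out, the last holds). Time passes only in rows, so rows that repeat a pose let the fingers close. It gives the time, the measured TCP pose, the force and the opening at its end, in the units of the state.
- arm.observe(): the state, without advancing time (a new reading comes with each control period).
- arm.get_image(name): name is "scene" or "top"; returns a dict with "frame" (400x640x3 uint8, blue, green, red), "fx", "fy", "cx", "cy" (pixels), "position" and "rotation" of the camera in the world. Camera axes: x right, y down, z forward; pixel columns grow to the right and rows downward; lengths in m; the calibration is good to about 2 mm. A picture is of the moment at which its call begins. There is no depth.
- arm.sign_off(): hands the job in, once; it reports no verdict.
Trained networks look in a picture, given as the dict that the camera call returned (one of the last four; its "shot" number tells which), for a name from the list of things; names that differ only in an ending like _2 or _b are one class to them, and where a whole thing is asked for, a point or a joint stands for the part that bears it (a point fixed in the world has none). Each returns a list of dicts, best first, with "score" (0 to 1); they miss things now and then, are a little off and sometimes report something else, mostly with a low value. They report only what shows in the picture. A call takes as long as a camera call.
- arm.search_frame(picture, query): "at" ([column, row] in pixels, amid what is visible of it).
- arm.trace(picture, query): "pixels" (400x640 bool, what is visible of it) and "at" ([column, row] in pixels, amid what is visible of it).
The state is a dict: "clock": time; "joints": joint angles; "dq": joint speeds; "joint_efforts": joint torques, N m; "position": TCP position; "ee_rot": TCP orientation; "force": force on the tool from outside, world axes, zero at the start; "ft_torque": the same for the moment, N m; "width": opening from 0.0 (shut) to 1.0 (fully open).
Only numpy, scipy, OpenCV 4.12 (cv2) and the standard library are available. Lean on these libraries where they do the work, as an engineer would, in place of code of your own. Each camera call takes 0.05 s, during which the arm holds its last target.

## Task

Swing the folding prop leg of the green shelf out by pushing its black push rail with the fingers (do not grip the leg) until it hits its stop, and keep it pressed there for about a second with roughly 10 N, never more than 22 N. Then pick up the wooden sweets tray by its grip bar and lay it level and square on the shelf: its far edge well on the green ledge, grip bar parallel to the ledge, tray centred over the hinge post from side to side, its near part carried by the leg, and let go. Put the tray down softly and leave everything else on the counter where it is.

Things in the scene. Friction and masses are not known exactly. Their poses are not given: they have to be found in the camera images.
- ledge: Fixed green ledge on the counter. Origin: counter height, at its near edge, level with the hinge post. x away from the robot, y left. Flat top at z = 100 mm, over x 0 to 75, y -165 to +150 mm; below it a web at x 44 to 56 mm and end walls. Hinge post: x -25, y 0. Tray's place: centre at x -40, y 0, underside at z 100 mm (its far 45 mm on the ledge).
- leg_tip (a point): Outer end of the prop leg, on its centre line, top edge (100 mm up). Upright light-wood gate, red end, 14 mm thick, reaching 150 mm from the post's axis, 10 to 100 mm above the counter. On its ledge side a black push rail, 65 to 95 mm up, 45 to 150 mm from the post; its face is 17 to 31 mm off the leg's mid-plane (set by screws, not measured).
- leg (a joint): Prop leg angle (rad). 0: along the ledge, to its -y; grows as the tip swings to the robot, then left; hard stop at 1.65. Starts 0.75 to 1.1. The post is set by eye: in the ledge's frame the whole swing is turned by up to 0.12 either way. Push on the push rail with fingertips lowered between ledge and leg. The hinge rubs (0.16 N m, 1.3 N near the tip) and stays where left.
- tray_grip (a point): Grip point of the loose plywood tray: on its centre, 42 mm above its underside, in its dark upright grip bar (14 mm thick along the tray's x, 90 mm long along its y, top 64 mm above the underside). z up.
- tray: The same tray, about 0.4 kg; origin under its centre. 170 mm (x) by 150 mm (y), floor 8 mm, rim 24 mm high, four flat coloured discs (28 mm, 12 mm high) fixed in the corners. Starts on the counter at the robot's left or right, turned up to 0.35 rad; turned half round it fits as well.
- mint_tin_center (a point): A bystander: centre of the small blue tin (42 mm diameter, 45 mm tall) standing on the ledge's top near its left end (ledge frame x about 37, y about 122 mm). Leave it there.
- sweet_box: A bystander: loose open cardboard box, 150 x 140 x 55 mm, origin under its centre; on the other side from the tray.
- candy_jar: A bystander: loose amber jar, 84 mm diameter, 130 mm tall, origin under its centre.
- mug: A bystander: loose blue mug, 76 mm diameter, 85 mm tall, origin under its centre.

How it is judged:
By the outcome, as a careful person would: the job done as asked, in the order asked, and still so for the second after the job is handed in, with the robot touching nothing.
It also fails if it takes over 66 s, if anything falls off the work surface, if the arm or the gripper's body presses on something with over 40 N, if the wrist force passes 120 N, or if a joint passes its speed limit or range.

## Working session

There is one attempt and no reset: what is moved stays moved. The work goes in short steps, Python scripts to look and compute and a tool call to move; the robot and the scene stay as the last step left them, time stands still between calls to the robot, and variables do not carry over. Pictures are saved under pics/ and viewed, and the job is handed in when it is done.

Besides the shell and the picture viewer there is one more tool, called after "Request:" as a command line: name --argument value ..., lists and objects as JSON in quotes. servo_tool: Moves the arm, as the interface text tells. Its arguments: {"type":"object","properties":{"plan":{"type":"array","items":{"type":"array"}},"grip":{"type":"number"},"squeeze":{"type":"number"}},"required":["plan"]}

```bash
ls; mkdir -p pics
python3 - <<'E'
from cell import arm
import cv2,numpy as np
s=arm.observe(); print({k:np.round(v,3) for k,v in s.items()})
for n in ["scene","top"]:
    p=arm.get_image(n); cv2.imwrite(f"pics/{n}0.png",p["frame"])
    print(n,p["fx"],p["fy"],p["cx"],p["cy"],np.round(p["position"],4),np.round(p["rotation"],4).tolist(),p["shot"])
    for q in ["ledge","leg_tip","leg","tray_grip","tray","mint_tin_center","sweet_box","candy_jar","mug"]:
        r=arm.search_frame(p,q); print(q,[(np.round(d["at"],1).tolist(),round(d["score"],2)) for d in r[:3]])
E
```

```text
pics
{'clock': np.float64(0.0), 'joints': array([ 1.004,  0.435,  0.025,  1.574, -0.012,  1.134, -0.075]), 'dq': array([-0.002, -0.001,  0.   , -0.001, -0.   ,  0.001,  0.001]), 'joint_efforts': array([-0.0000e+00, -6.6785e+01,  9.8500e-01, -3.1446e+01, -6.1000e-02,
        4.3000e-02,  0.0000e+00]), 'position': array([ 0.279, -0.559,  0.226]), 'ee_rot': array([ 1.964,  0.465, -1.964]), 'force': array([-0.925, -1.228,  0.024]), 'ft_torque': array([ 0.012, -0.044,  0.002]), 'width': np.float64(0.999)}
scene 378.8584681625982 378.8584681625982 318.987519615715 194.62230867535445 [ 0.9955 -0.2243  0.8853] [-2.1983, -1.3699, 0.4112] 1
ledge [([348.9, 268.4], 0.66)]
leg_tip [([314.2, 235.8], 0.65)]
leg [([313.7, 233.2], 0.91)]
tray_grip [([406.8, 163.6], 0.83)]
tray [([408.6, 161.4], 0.64)]
mint_tin_center [([401.2, 227.4], 0.58), ([188.0, 187.8], 0.17)]
sweet_box [([188.4, 252.6], 0.97)]
candy_jar [([462.3, 212.1], 0.82)]
mug [([188.0, 186.1], 0.64)]
top 372.75117061968734 372.75117061968734 319.50460594574366 201.78368198355253 [0.3724 0.0194 1.0926] [-2.197, 2.138, -0.151] 2
ledge [([319.1, 120.4], 0.93)]
leg_tip [([331.9, 165.2], 0.92)]
leg []
tray_grip [([198.9, 208.7], 0.9)]
tray [([201.2, 208.8], 0.78)]
mint_tin_center [([267.7, 118.6], 0.75), ([193.9, 126.3], 0.74)]
sweet_box [([429.4, 206.4], 0.66)]
candy_jar [([194.5, 124.6], 0.72)]
mug [([418.3, 270.1], 0.78)]
```

Run:
```python
import cv2
for n,(x0,x1,y0,y1) in {"scene":(160,500,110,340),"top":(150,490,80,310)}.items():
    im=cv2.imread(f"pics/{n}0.png")[y0:y1,x0:x1]
    cv2.imwrite(f"pics/{n}0c.png",cv2.resize(im,None,fx=2.35,fy=2.35,interpolation=cv2.INTER_CUBIC))
```

```text
(no output)
```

View pics/scene0c.png

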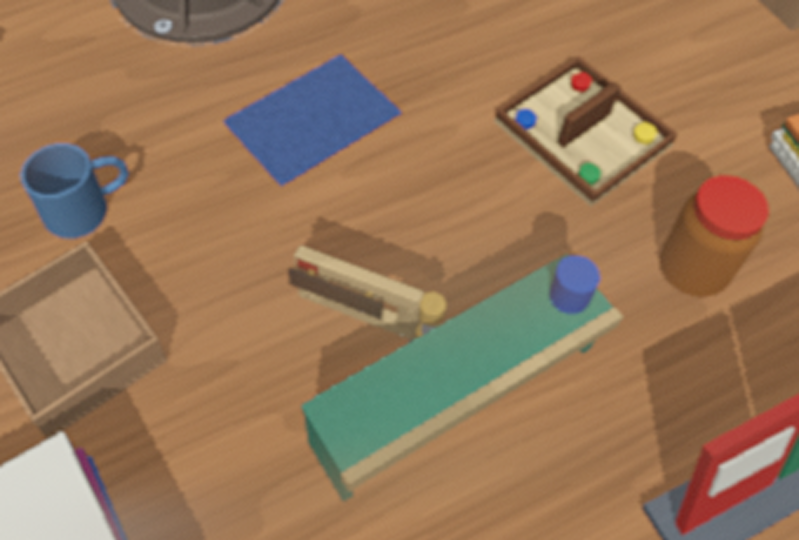

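View pics/top0c.png

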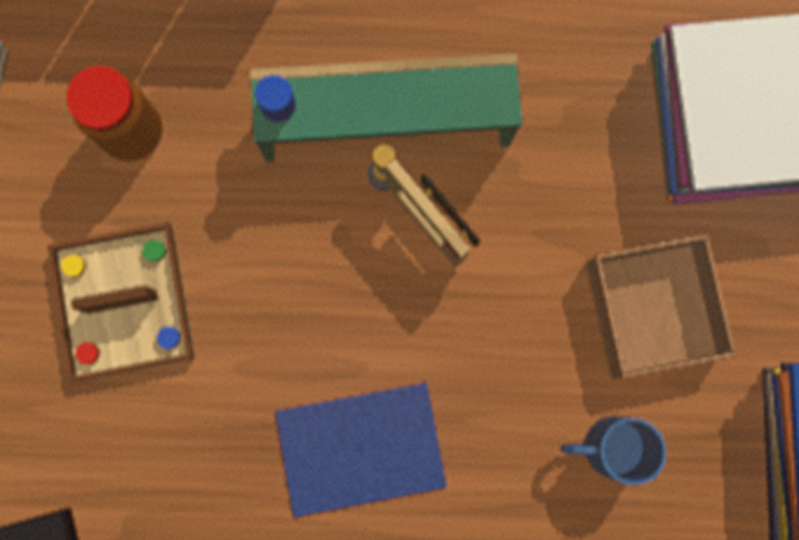

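```bash
cat > h.py <<'E'
import numpy as np,cv2
from scipy.spatial.transform import Rotation as R
def cam(p):
    r=np.array(p["rotation"],float); M=R.from_rotvec(r).as_matrix() if r.size==3 else r.reshape(3,3)
    return M,np.array(p["position"])
def ray(p,uv,z):
    uv=np.atleast_2d(np.array(uv,float)); M,c=cam(p)
    d=np.c_[(uv[:,0]-p["cx"])/p["fx"],(uv[:,1]-p["cy"])/p["fy"],np.ones(len(uv))]@M.T
    return c+d*((z-c[2])/d[:,2])[:,None]
def proj(p,X):
    X=np.atleast_2d(X); M,c=cam(p); q=(X-c)@M
    return np.c_[q[:,0]/q[:,2]*p["fx"]+p["cx"],q[:,1]/q[:,2]*p["fy"]+p["cy"]]
E
cat > m.py <<'E'
from cell import arm
from h import *
P={n:arm.get_image(n) for n in ["scene","top"]}
for n,p in P.items():
    print(n, 'at z=0 center', )
    m=arm.trace(p,"ledge")[0]; hsv=cv2.cvtColor(p["frame"],cv2.COLOR_BGR2HSV)
    k=cv2.dilate(m["pixels"].astype(np.uint8),np.ones((5,5)))>0
    g=(k&(hsv[...,0]>60)&(hsv[...,0]<95)&(hsv[...,1]>90)&(hsv[...,2]>85)).astype(np.uint8)
    c=max(cv2.findContours(g,0,cv2.CHAIN_APPROX_NONE)[0],key=cv2.contourArea)
    w=ray(p,c[:,0],0.1)[:,:2].astype(np.float32)
    r=cv2.minAreaRect(w); print("ledge",r, np.round(cv2.boxPoints(r),4).tolist())
    for q in ["leg_tip","leg"]:
        for d in arm.search_frame(p,q)[:2]: print(q,d["score"],ray(p,d["at"],0.1).round(4))
    for d in arm.search_frame(p,"tray_grip")[:1]: print("grip",d["score"],ray(p,d["at"],0.042).round(4))
    for d in arm.search_frame(p,"mint_tin_center")[:1]: print("tin",d["score"],ray(p,d["at"],0.1225).round(4))
    for q in ["tray","leg","leg_tip"]:
        t=arm.trace(p,q)
        if t:
            np.save(f"pics/{n}_{q}.npy",t[0]["pixels"]); print(q,t[0]["pixels"].sum(),t[0]["at"],t[0]["score"])
            c=max(cv2.findContours(t[0]["pixels"].astype(np.uint8),0,cv2.CHAIN_APPROX_NONE)[0],key=cv2.contourArea)
            z=0.1 if q!="tray" else 0.024
            r=cv2.minAreaRect(ray(p,c[:,0],z)[:,:2].astype(np.float32)); print(" rect",r,np.round(cv2.boxPoints(r),4).tolist())
    v=cv2.resize(p["frame"],None,fx=1,fy=1)
import pickle; pickle.dump(P,open("P0.pkl","wb"))
E
python3 m.py
```

```text
scene at z=0 center
ledge ((0.7160816788673401, -0.00761057436466217), (0.06899434328079224, 0.27038222551345825), 4.509187698364258) [[0.6711000204086304, 0.12439999729394913], [0.692300021648407, -0.14509999752044678], [0.7610999941825867, -0.1396999955177307], [0.739799976348877, 0.1298999935388565]]
leg_tip 0.78 [[ 0.6233 -0.0301  0.1   ]]
leg_tip 0.22 [[0.5257 0.282  0.1   ]]
leg 0.97 [[ 0.6103 -0.0362  0.1   ]]
leg 0.21 [[0.7083 0.3181 0.1   ]]
grip 0.92 [[0.4933 0.3182 0.042 ]]
tin 0.64 [[0.6974 0.1505 0.1225]]
tray 2584 [407.0, 163.6] 0.85
 rect ((0.4805840849876404, 0.3366565406322479), (0.1787862479686737, 0.16654103994369507), 12.057267189025879) [[0.3758000135421753, 0.399399995803833], [0.4106000065803528, 0.23649999499320984], [0.5853999853134155, 0.27390000224113464], [0.550599992275238, 0.4368000030517578]]
leg 1282 [315.1, 232.4] 0.56
 rect ((0.6102213859558105, -0.03575246036052704), (0.1640748679637909, 0.056221697479486465), 41.6533088684082) [[0.5302000045776367, -0.06930000334978104], [0.5676000118255615, -0.11129999905824661], [0.6901999711990356, -0.0021999999
[... 1065 characters left out ...]
8000226020813, 0.2847999930381775], [0.5435000061988831, 0.4375]]
leg 706 [331.4, 168.0] 0.59
 rect ((0.5939469337463379, -0.02241365611553192), (0.159841388463974, 0.04308248683810234), 43.05017852783203) [[0.520799994468689, -0.06120000034570694], [0.5501999855041504, -0.09269999712705612], [0.6671000123023987, 0.01640000008046627], [0.6376000046730042, 0.0478999987244606]]
leg_tip 861 [331.1, 169.1] 0.71
 rect ((0.595435619354248, -0.022798344492912292), (0.16602449119091034, 0.047482650727033615), 42.11881637573242) [[0.5178999900817871, -0.0608999989926815], [0.5497999787330627, -0.09610000252723694], [0.6729000210762024, 0.015300000086426735], [0.6410999894142151, 0.05050000175833702]]
```

Run:
```python
import pickle,cv2
P=pickle.load(open("P0.pkl","rb"))
def crop(n,x0,y0,w,h,f,name):
    im=cv2.resize(P[n]["frame"][y0:y0+h,x0:x0+w],None,fx=f,fy=f,interpolation=cv2.INTER_CUBIC)
    for i in range(0,w,10): cv2.putText(im,str(x0+i),(i*f,10),0,.35,(255,255,255),1); cv2.line(im,(i*f,12),(i*f,16),(255,255,255),1)
    for i in range(0,h,10): cv2.putText(im,str(y0+i),(0,i*f+4),0,.35,(255,255,255),1)
    cv2.imwrite("pics/"+name,im)
crop("top",250,95,130,100,6,"t_ledge.png")
crop("scene",275,205,155,120,5,"s_ledge.png")
```

```text
(no output)
```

View pics/t_ledge.png

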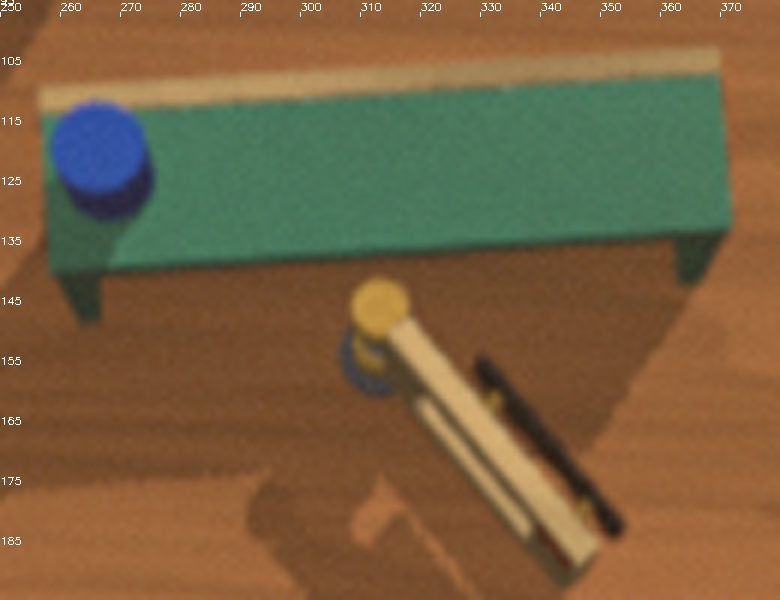

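View pics/s_ledge.png

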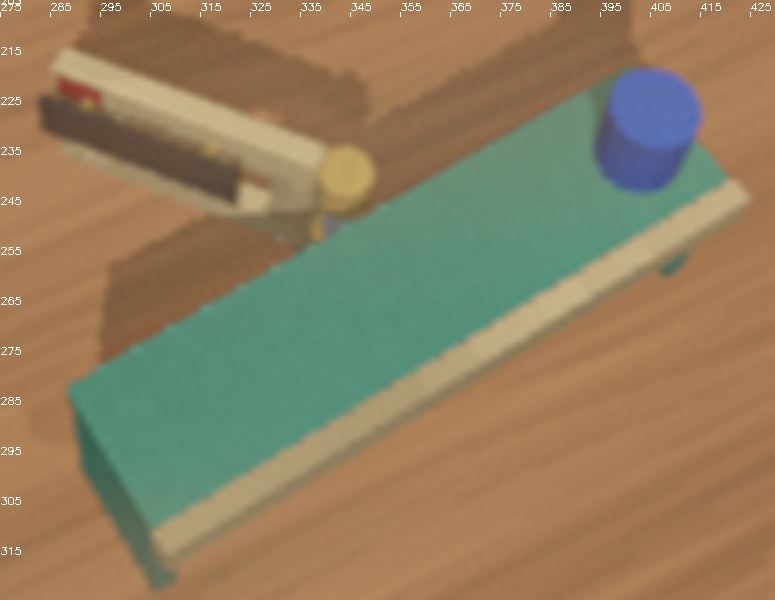

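Run:
```python
from h import *; import pickle
P=pickle.load(open("P0.pkl","rb"))
def px(n,x,y): 
    f,x0,y0=(6,250,95) if n=="top" else (5,275,205)
    return [(x+.5)/f-.5+x0,(y+.5)/f-.5+y0]
def g(n,name,x,y,z): 
    w=ray(P[n],px(n,x,y),z)[0]; print(n,name,w.round(4)); return w
a=g("top","NL",50,272,.1);b=g("top","NR",732,230,.1)
g("top","FR",718,73,.1);g("top","FL",40,112,.1)
d=a-b; print("len",np.linalg.norm(d),"yaw",np.arctan2(-d[0],d[1]))
c=g("scene","NR",68,388,.1);e=g("scene","FR",151,531,.1);g("scene","FL",727,183,.1)
for n,x,y in[("top",380,306),("scene",345,172)]:
    for z in(.1,.105,.11): g(n,f"cap{z}",x,y,z)
g("top","tip",587,556,.1);g("scene","tip",58,60,.1)
for n,pts in[("top",[(484,353),(622,524)]),("scene",[(40,97),(240,172)])]:
    for x,y in pts:g(n,"rail",x,y,.095)
```

```text
top NL [0.6582 0.1752 0.1   ]
top NR [ 0.688  -0.1356  0.1   ]
top FR [ 0.7626 -0.1284  0.1   ]
top FL [0.7335 0.1832 0.1   ]
len 0.31218804392328536 yaw 0.09534092331822407
scene NR [ 0.6915 -0.1362  0.1   ]
scene FR [ 0.7638 -0.1304  0.1   ]
scene FL [0.7347 0.18   0.1   ]
top cap0.1 [0.6471 0.0247 0.1   ]
top cap0.105 [0.6457 0.0247 0.105 ]
top cap0.11 [0.6443 0.0247 0.11  ]
scene cap0.1 [0.6515 0.0224 0.1   ]
scene cap0.105 [0.6537 0.0208 0.105 ]
scene cap0.11 [0.6559 0.0192 0.11  ]
top tip [ 0.5347 -0.0716  0.1   ]
scene tip [ 0.537  -0.0735  0.1   ]
top rail [ 0.628  -0.0233  0.095 ]
top rail [ 0.5506 -0.0877  0.095 ]
scene rail [ 0.5493 -0.0887  0.095 ]
scene rail [ 0.6277 -0.0204  0.095 ]
```

Run:
```python
from h import *; import pickle
P=pickle.load(open("P0.pkl","rb"))
s=R.from_rotvec([1.964,.465,-1.964]).as_matrix(); print(s.round(3))
for n,p in P.items():
    m=cv2.dilate(np.load(f"pics/{n}_tray.npy").astype(np.uint8),np.ones((3,3)))>0
    h=cv2.cvtColor(p["frame"],cv2.COLOR_BGR2HSV).astype(int); H,S,V=h[...,0],h[...,1],h[...,2]
    hh={"r":((H<4)|(H>174))&(S>170)&(V>120),"y":(H>22)&(H<32)&(S>150)&(V>130),"g":(H>45)&(H<85)&(S>90),"b":(H>100)&(H<130)&(S>100)}
    C={}
    for k,v in hh.items():
        n_,l,st,ce=cv2.connectedComponentsWithStats((v&m).astype(np.uint8))
        if n_>1:
            i=1+np.argmax(st[1:,4]); C[k]=ray(p,ce[i],.019)[0]; print(n,k,st[i,4],ce[i].round(1),C[k].round(4))
    if len(C)==4:
        print("centre",(sum(C.values())/4).round(4))
        for a,b in("br","gy"): d=C[b]-C[a]; print(np.linalg.norm(d).round(4),np.arctan2(-d[0],d[1]).round(4))
        for a,b in("rb"[0]+"y","bg"): d=C[b]-C[a]; print(np.linalg.norm(d).round(4),np.arctan2(d[1],d[0]).round(4))
```

```text
[[-0.     0.447 -0.894]
 [ 0.001 -0.894 -0.447]
 [-1.    -0.001 -0.   ]]
scene r 44 [407.2 144.3] [0.4136 0.3802 0.019 ]
scene y 60 [434.1 166. ] [0.52   0.4037 0.019 ]
scene g 54 [410.6 183.4] [0.5427 0.3048 0.019 ]
scene b 49 [383.4 160.1] [0.4357 0.2806 0.019 ]
centre [0.478  0.3423 0.019 ]
0.102 0.2183
0.1015 0.2259
0.109 0.2175
0.1097 0.2222
top r 50 [186.5 230. ] [0.411  0.3789 0.019 ]
top y 70 [180.6 192.6] [0.5181 0.4031 0.019 ]
top g 65 [214.9 186.1] [0.5401 0.3058 0.019 ]
top b 61 [221.2 223.4] [0.4324 0.2815 0.019 ]
centre [0.4754 0.3423 0.019 ]
0.0997 0.2166
0.0997 0.2222
0.1098 0.222
0.1104 0.2222
```

Request:
servo_tool --plan '[[[3,4.4,0],[0,0,8]],[[6,8.8,0],[0,0,16]],[[9,13.2,0],[0,0,24]],[[12,17.6,0],[0,0,32]],[[15,22,0],[0,0,40]],[[18,26.4,0],[0,0,48]],[[21,30.8,0],[0,0,56]],[[24,35.2,0],[0,0,64]],[[27,39.6,0],[0,0,72]],[[30,44,0],[0,0,80]],[[31.5,46,0],[0,0,88]],[[31.9,46.6,0],[0,0,96]]]' --grip 0 --squeeze 30

```text
clock: 3.1
position: [0.601, -0.0863, 0.2271]
ee_rot: [0.775, 1.429, -0.768]
force: [-0.6, -1.1, -0.2]
width: 0.02
```

```bash
cat >> h.py <<'E'
def hd(r): 
    M=R.from_rotvec(r).as_matrix(); return np.degrees(np.arctan2(M[1,1],M[0,1])), M[:,0].round(3)
E
python3 - <<'E'
from h import *; from cell import arm
s=arm.observe(); print(hd(s["ee_rot"]),s["position"].round(4),s["joints"].round(2),s["force"].round(2))
E
```

```text
(np.float64(33.27947979508523), array([ 0.002,  0.003, -1.   ])) [ 0.601  -0.0863  0.2271] [ 0.4   0.46 -0.5   1.59  0.23  1.16  0.43] [-0.58 -1.07 -0.22]
```

Request:
servo_tool --plan '[[[-0.3,-0.6,-4],[0,0,4]],[[-0.3,-0.6,-8],[0,0,7.5]],[[-0.3,-0.6,-12],[0,0,7.5]],[[-0.3,-0.6,-14.5],[0,0,7.5]],[[-0.3,-0.6,-15.9],[0,0,7.5]],[[-0.3,-0.6,-15.9],[0,0,7.5]]]'

```text
clock: 3.7
position: [0.597, -0.0923, 0.0665]
ee_rot: [0.674, 1.468, -0.669]
force: [0.4, 0.6, 0.2]
width: 0.006
```

Run:
```python
from h import *; from cell import arm
s=arm.observe(); print(hd(s["ee_rot"]),s["position"].round(4),s["force"].round(2),s["clock"])
for n,(x0,y0,w,h) in {"scene":(240,150,200,150),"top":(250,95,133,100)}.items():
    p=arm.get_image(n); cv2.imwrite(f"pics/{n}1.png",cv2.resize(p["frame"][y0:y0+h,x0:x0+w],None,fx=4,fy=4))
```

```text
(np.float64(40.776233974633314), array([-0.001,  0.004, -1.   ])) [ 0.597  -0.0923  0.0665] [0.35 0.58 0.17] 3.7
```

View pics/scene1.png

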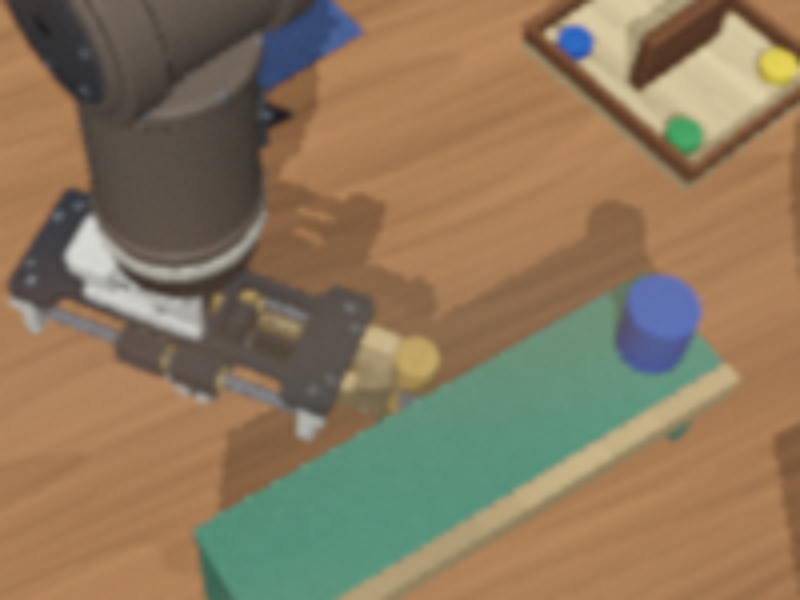

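```bash
cat >> h.py <<'E'
POST=np.array([.6487,.0242])
def arc(turn,off=.031,r=.115):
    a=np.radians(-139.2+turn); u=np.array([np.cos(a),np.sin(a)]); n=np.array([-u[1],u[0]]) 
    return POST+r*u+off*n
E
python3 - <<'E'
from h import *
p0=np.array([.597,-.0923])
for off,t in [(.045,0),(.035,0),(.031,0)]+[(.031,-2*k) for k in range(1,15)]: 
    print(t,((arc(t,off)-p0)*100).round(2))
E
```

```text
0 [-0.6   0.73]
0 [-1.25  1.49]
0 [-1.51  1.79]
-2 [-1.85  2.03]
-4 [-2.18  2.28]
-6 [-2.5   2.54]
-8 [-2.82  2.81]
-10 [-3.12  3.1 ]
-12 [-3.41  3.39]
-14 [-3.7  3.7]
-16 [-3.97  4.01]
-18 [-4.23  4.34]
-20 [-4.48  4.67]
-22 [-4.72  5.01]
-24 [-4.94  5.36]
-26 [-5.16  5.72]
-28 [-5.36  6.08]
```

Request:
servo_tool --plan '[[[-0.6,0.7,0],[0,0,0]],[[-1.0,1.2,0],[0,0,0]],[[-1.3,1.5,0],[0,0,0]],[[-1.5,1.8,0],[0,0,0]],[[-1.9,2.0,0],[0,0,-2]],[[-2.2,2.3,0],[0,0,-4]],[[-2.5,2.5,0],[0,0,-6]],[[-2.8,2.8,0],[0,0,-8]]]'

```text
clock: 4.6
position: [0.571, -0.0647, 0.0695]
ee_rot: [0.783, 1.424, -0.776]
force: [0.5, -2.0, 1.3]
width: 0.008
```

Request:
servo_tool --plan '[[[-0.5,0.6,0],[0,0,-4]],[[-1.1,1.2,0],[0,0,-8]],[[-1.6,1.9,-0.1],[0,0,-12]],[[-2.1,2.5,-0.1],[0,0,-16]],[[-2.3,2.9,-0.1],[0,0,-18]],[[-2.3,2.9,-0.1],[0,0,-18]]]'

```text
clock: 5.2
position: [0.5476, -0.0351, 0.0688]
ee_rot: [1.021, 1.316, -1.015]
force: [-1.0, -1.1, -0.2]
width: 0.001
```

Run:
```python
from h import *; from cell import arm
s=arm.observe(); print(hd(s["ee_rot"]),s["position"].round(4),s["force"].round(2),s["clock"],s["ft_torque"].round(2))
p0=s["position"][:2]
for k in range(24,48,1): print(-k,((arc(-k)-p0)*100).round(2))
for n,(x0,y0,w,h) in {"scene":(240,150,200,150),"top":(250,95,133,100)}.items():
    p=arm.get_image(n); cv2.imwrite(f"pics/{n}2.png",cv2.resize(p["frame"][y0:y0+h,x0:x0+w],None,fx=4,fy=4))
```

```text
(np.float64(14.678402380543776), array([ 0.005,  0.001, -1.   ])) [ 0.5476 -0.0351  0.0688] [-1.03 -1.07 -0.22] 5.2 [-0.08 -0.09  0.  ]
-24 [-0.01 -0.36]
-25 [-0.11 -0.18]
-26 [-0.22 -0.  ]
-27 [-0.32  0.18]
-28 [-0.42  0.36]
-29 [-0.51  0.55]
-30 [-0.61  0.73]
-31 [-0.7   0.92]
-32 [-0.78  1.11]
-33 [-0.86  1.3 ]
-34 [-0.94  1.49]
-35 [-1.02  1.69]
-36 [-1.09  1.88]
-37 [-1.16  2.08]
-38 [-1.23  2.28]
-39 [-1.29  2.47]
-40 [-1.35  2.67]
-41 [-1.4   2.87]
-42 [-1.45  3.08]
-43 [-1.5   3.28]
-44 [-1.55  3.48]
-45 [-1.59  3.69]
-46 [-1.63  3.89]
-47 [-1.66  4.09]
```

View pics/scene2.png

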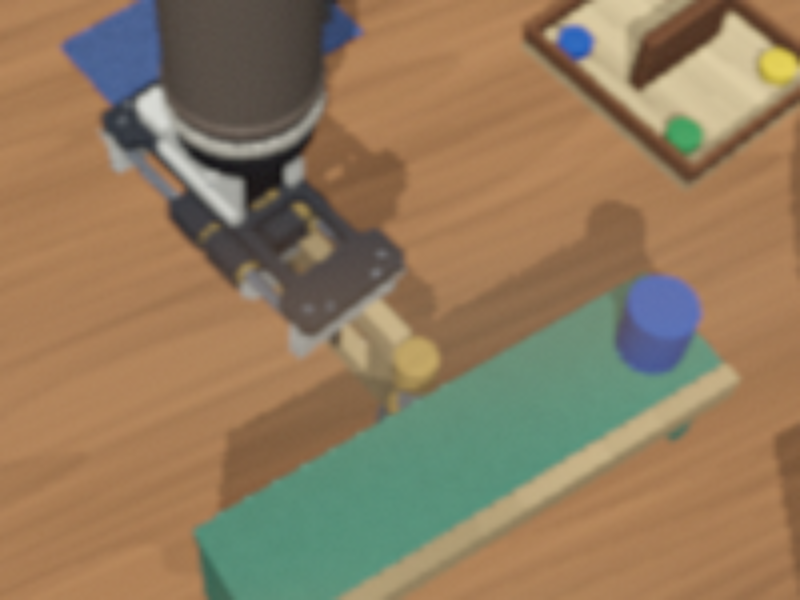

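Request:
servo_tool --plan '[[[-0.4,0.4,0],[0,0,-2]],[[-0.6,0.7,0],[0,0,-4]],[[-0.7,0.9,0],[0,0,-5]]]'

```text
clock: 5.6
position: [0.5415, -0.0268, 0.0688]
ee_rot: [1.086, 1.28, -1.079]
force: [1.3, -1.1, -0.3]
width: 0.003
```

Request:
servo_tool --plan '[[[-0.1,0.2,0],[0,0,-1]]]'

```text
clock: 5.7
position: [0.5407, -0.0251, 0.0688]
ee_rot: [1.1, 1.272, -1.093]
force: [0.9, -1.9, -1.2]
width: 0.008
```

Request:
servo_tool --plan '[[[-0.1,0.2,0],[0,0,-1]]]'

```text
clock: 5.8
position: [0.5399, -0.0234, 0.0688]
ee_rot: [1.114, 1.264, -1.106]
force: [1.3, -1.3, -0.5]
width: 0.007
```

Request:
servo_tool --plan '[[[-0.1,0.2,0],[0,0,-1]]]'

```text
clock: 5.9
position: [0.5391, -0.0214, 0.0688]
ee_rot: [1.128, 1.256, -1.12]
force: [1.4, -1.8, 0.1]
width: 0.001
```

Request:
servo_tool --plan '[[[-0.08,0.2,0],[0,0,-1]]]'

```text
clock: 6.0
position: [0.5382, -0.0194, 0.0688]
ee_rot: [1.141, 1.247, -1.134]
force: [1.3, -1.2, -0.2]
width: 0.003
```

Request:
servo_tool --plan '[[[-0.08,0.2,0],[0,0,-1]]]'

```text
clock: 6.1
position: [0.5374, -0.0173, 0.0688]
ee_rot: [1.155, 1.239, -1.148]
force: [1.2, -2.1, 0.0]
width: 0.006
```

Request:
servo_tool --plan '[[[-0.07,0.2,0],[0,0,-1]]]'

```text
clock: 6.2
position: [0.5366, -0.0152, 0.0688]
ee_rot: [1.169, 1.23, -1.162]
force: [0.4, -1.2, 1.0]
width: 0.005
```

Request:
servo_tool --plan '[[[-0.07,0.2,0],[0,0,-1]]]'

```text
clock: 6.3
position: [0.5359, -0.013, 0.0688]
ee_rot: [1.183, 1.221, -1.176]
force: [1.1, -1.5, -0.5]
width: 0.006
```

Request:
servo_tool --plan '[[[-0.06,0.2,0],[0,0,-1]]]'

```text
clock: 6.4
position: [0.5354, -0.0118, 0.0688]
ee_rot: [1.197, 1.211, -1.191]
force: [3.0, -8.7, -1.8]
width: 0.002
```

Request:
servo_tool --plan '[[[-0.06,0.2,0],[0,0,-1]]]'

```text
clock: 6.5
position: [0.5352, -0.0116, 0.0689]
ee_rot: [1.211, 1.2, -1.207]
force: [3.3, -11.8, -0.8]
width: 0.009
```

Request:
servo_tool --plan '[[[-0.06,0.2,0],[0,0,-1]]]'

```text
clock: 6.6
position: [0.535, -0.012, 0.0689]
ee_rot: [1.224, 1.187, -1.223]
force: [2.5, -9.8, -0.5]
width: 0.006
```

Request:
servo_tool --plan '[[[-0.05,0.2,0],[0,0,-1]]]'

```text
clock: 6.7
position: [0.5347, -0.0124, 0.0689]
ee_rot: [1.238, 1.175, -1.239]
force: [2.5, -9.0, -0.4]
width: 0.006
```

Request:
servo_tool --plan '[[[0,0.2,0],[0,0,0]],[[0,0.2,0],[0,0,0]],[[0,0.2,0],[0,0,0]]]'

```text
clock: 7.0
position: [0.5347, -0.0125, 0.069]
ee_rot: [1.237, 1.172, -1.242]
force: [2.0, -8.1, 0.6]
width: 0.005
```

Request:
servo_tool --plan '[[[0,0.24,0],[0,0,0]],[[0,0.24,0],[0,0,0]],[[0,0.24,0],[0,0,0]],[[0,0.24,0],[0,0,0]],[[0,0.24,0],[0,0,0]],[[0,0.24,0],[0,0,0]],[[0,0.24,0],[0,0,0]],[[0,0.24,0],[0,0,0]],[[0,0.24,0],[0,0,0]],[[0,0.24,0],[0,0,0]],[[0,0.24,0],[0,0,0]]]'

```text
clock: 8.1
position: [0.5347, -0.0125, 0.069]
ee_rot: [1.237, 1.169, -1.245]
force: [2.1, -8.3, 0.2]
width: 0.004
```

Run:
```python
from h import *; from cell import arm
s=arm.observe(); print(hd(s["ee_rot"]),s["position"].round(4),s["force"].round(2),s["clock"],s["ft_torque"].round(2),s["joints"].round(2))
```

```text
(np.float64(-2.7301024576740955), array([ 0.008, -0.015, -1.   ])) [ 0.5347 -0.0125  0.069 ] [ 2.09 -8.25  0.21] 8.1 [-1.89 -0.4   0.16] [ 0.12  0.49 -0.28  1.95  0.22  0.72 -0.34]
```

Request:
servo_tool --plan '[[[0,0.3,0],[0,0,0]],[[0,0.3,0],[0,0,0]]]'

```text
clock: 8.3
position: [0.5346, -0.0125, 0.069]
ee_rot: [1.237, 1.165, -1.249]
force: [1.6, -11.0, 1.5]
width: 0.013
```

Request:
servo_tool --plan '[[[0,0.28,0],[0,0,0]],[[0,0.28,0],[0,0,0]],[[0,0.28,0],[0,0,0]],[[0,0.28,0],[0,0,0]],[[0,0.28,0],[0,0,0]],[[0,0.28,0],[0,0,0]],[[0,0.28,0],[0,0,0]],[[0,0.28,0],[0,0,0]],[[0,0.28,0],[0,0,0]],[[0,0.28,0],[0,0,0]],[[0,0.28,0],[0,0,0]]]'

```text
clock: 9.4
position: [0.5346, -0.0126, 0.0691]
ee_rot: [1.236, 1.162, -1.253]
force: [1.2, -10.5, 1.6]
width: 0.005
```

Request:
servo_tool --plan '[[[0,-1,0],[0,0,0]],[[0,-2.5,0],[0,0,0]],[[0,-3,1],[0,0,0]],[[0,-3,5],[0,0,0]],[[0,-3,10],[0,0,0]],[[0,-3,14],[0,0,0]],[[0,-3,16],[0,0,0]]]' --grip 1

```text
clock: 10.1
position: [0.5359, -0.0423, 0.2337]
ee_rot: [1.239, 1.158, -1.248]
force: [0.3, -0.3, -1.0]
width: 0.562
```

```bash
cat >> h.py <<'E'
def turn(r,heading):
    M=R.from_rotvec(r).as_matrix(); h=np.radians(heading)
    y=np.array([np.cos(h),np.sin(h),0]); x=np.array([0,0,-1.]); T=np.c_[x,y,np.cross(x,y)]
    return np.degrees(R.from_matrix(T@M.T).as_rotvec())
E
python3 - <<'E'
from h import *; from cell import arm; import pickle
P=pickle.load(open("P0.pkl","rb"))
print("jar",ray(P["top"],[194.5,124.6],.08),ray(P["scene"],[462,212],.07))
s=arm.observe(); print(hd(s["ee_rot"]),s["position"].round(4),s["force"].round(2),s["clock"])
print(turn(s["ee_rot"],12.66).round(2), (100*(np.array([.4767,.3423,.023])-s["position"])).round(2))
E
```

```text
jar [[0.70223642 0.35645445 0.08      ]] [[0.70262612 0.3407153  0.07      ]]
(np.float64(-3.066155417317073), array([ 0.013, -0.021, -1.   ])) [ 0.5359 -0.0423  0.2337] [ 0.29 -0.31 -0.99] 10.1
[ 1.09  0.89 15.73] [ -5.92  38.46 -21.07]
```

Request:
servo_tool --plan '[[[-0.5,4.5,0],[0.5,0.4,3]],[[-1.3,9,0],[1.1,0.9,7]],[[-2.1,13.5,0],[1.1,0.9,11]],[[-2.8,18,0],[1.1,0.9,15.7]],[[-3.5,22.5,0],[1.1,0.9,15.7]],[[-4.2,27,0],[1.1,0.9,15.7]],[[-4.9,31.5,0],[1.1,0.9,15.7]],[[-5.5,36,-2],[1.1,0.9,15.7]],[[-5.9,38,-5],[1.1,0.9,15.7]],[[-5.9,38.5,-8],[1.1,0.9,15.7]],[[-5.9,38.5,-10],[1.1,0.9,15.7]],[[-5.9,38.5,-10],[1.1,0.9,15.7]]]'

```text
clock: 11.3
position: [0.4753, 0.3414, 0.1315]
ee_rot: [1.041, 1.307, -1.049]
force: [-0.5, -0.1, -0.4]
width: 0.995
```

Run:
```python
from h import *; from cell import arm
s=arm.observe(); print(hd(s["ee_rot"]),s["position"].round(4),s["force"].round(2),s["clock"],s["width"],s["joints"].round(2))
print(turn(s["ee_rot"],12.66).round(2), (100*(np.array([.4767,.3423,.023])-s["position"])).round(2))
import pickle
P={n:arm.get_image(n) for n in["scene","top"]}; pickle.dump(P,open("P3.pkl","wb"))
f=P["top"]["frame"]; cv2.imwrite("pics/top3.png",cv2.resize(f[90:250,170:390],None,fx=3.6,fy=3.6))
f=P["scene"]["frame"]; cv2.imwrite("pics/scene3.png",cv2.resize(f[110:290,260:480],None,fx=3.3,fy=3.3))
```

```text
(np.float64(12.653587692023082), array([-0.004, -0.003, -1.   ])) [0.4753 0.3414 0.1315] [-0.53 -0.14 -0.35] 11.3 0.9953684304526307 [-0.39  0.52 -0.47  1.75  0.27  0.95 -0.74]
[ 0.17 -0.25  0.01] [  0.14   0.09 -10.85]
```

View pics/scene3.png

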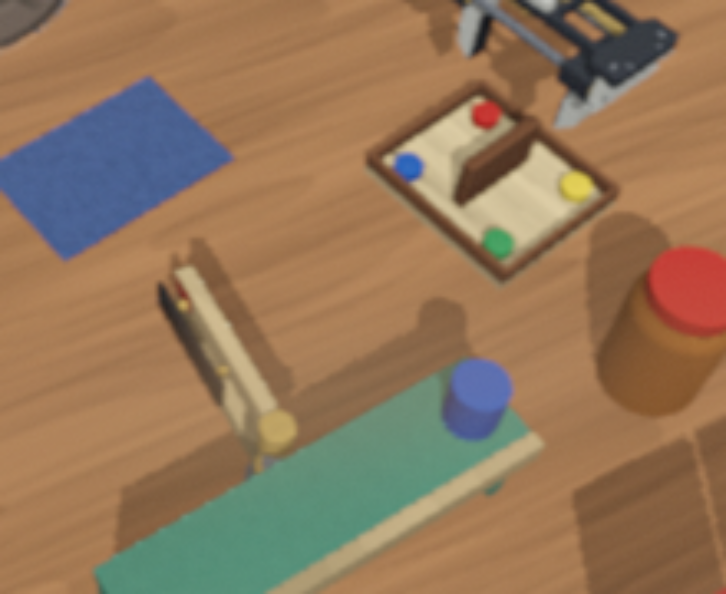

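View pics/top3.png

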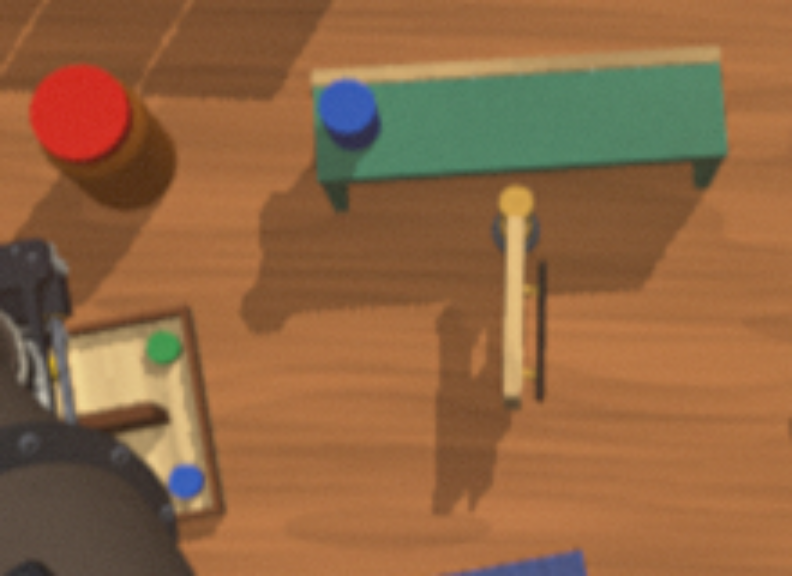

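Request:
servo_tool --plan '[[[0.1,0.1,-3.5],[0.2,-0.2,0]],[[0.1,0.1,-7],[0.2,-0.2,0]],[[0.1,0.1,-9.5],[0.2,-0.2,0]],[[0.1,0.1,-10.8],[0.2,-0.2,0]],[[0.1,0.1,-10.9],[0.2,-0.2,0]],[[0.1,0.1,-10.9],[0.2,-0.2,0]]]'

```text
clock: 12.0
position: [0.4789, 0.3442, 0.027]
ee_rot: [1.051, 1.305, -1.04]
force: [0.3, 1.1, 0.6]
width: 1.002
```

Run:
```python
from h import *; from cell import arm
s=arm.observe(); print(hd(s["ee_rot"]),s["position"].round(4),s["force"].round(2),s["clock"],s["width"])
```

```text
(np.float64(12.586597268330308), array([ 0.005,  0.005, -1.   ])) [0.4789 0.3442 0.027 ] [0.3  1.08 0.61] 12.0 1.0015924423680698
```

Request:
servo_tool --plan '[[[-0.2,-0.2,-0.3],[0.2,-0.2,0]],[[-0.2,-0.2,-0.4],[0.2,-0.2,0]],[[-0.2,-0.2,-0.4],[0.2,-0.2,0]]]'

```text
clock: 12.3
position: [0.4771, 0.3423, 0.0237]
ee_rot: [1.056, 1.304, -1.035]
force: [-0.6, 0.1, 0.1]
width: 1.003
```

Run:
```python
from h import *; from cell import arm
s=arm.observe(); print(hd(s["ee_rot"]),s["position"].round(4),s["force"].round(2),s["clock"],s["width"])
```

```text
(np.float64(12.578756354642918), array([ 0.009,  0.009, -1.   ])) [0.4771 0.3423 0.0237] [-0.6   0.11  0.11] 12.3 1.0026289694203507
```

Request:
servo_tool --plan '[[[0,0,-0.1],[-0.5,0.5,0]],[[0,0,-0.1],[-0.5,0.5,0]]]'

```text
clock: 12.5
position: [0.4775, 0.3426, 0.0229]
ee_rot: [1.046, 1.305, -1.046]
force: [-0.3, 0.3, -0.1]
width: 0.999
```

Request:
servo_tool --plan '[[[0,0,0],[0,0,0]],[[0,0,0],[0,0,0]],[[0,0,0],[0,0,0]],[[0,0,0],[0,0,0]],[[0,0,0],[0,0,0]],[[0,0,0],[0,0,0]],[[0,0,0],[0,0,0]],[[0,0,0],[0,0,0]]]' --grip 0 --squeeze 25

```text
clock: 13.3
position: [0.4774, 0.3425, 0.0229]
ee_rot: [1.046, 1.305, -1.046]
force: [0.1, -0.0, -0.5]
width: 0.351
```

Run:
```python
from h import *; from cell import arm
s=arm.observe(); print(hd(s["ee_rot"]),s["position"].round(4),s["force"].round(2),s["clock"],s["width"])
```

```text
(np.float64(12.57954282374868), array([ 0.,  0., -1.])) [0.4774 0.3425 0.0229] [ 0.12 -0.01 -0.47] 13.3 0.3510938281749148
```

Request:
servo_tool --plan '[[[0,0,0],[0,0,0]],[[0,0,0],[0,0,0]],[[0,0,0],[0,0,0]],[[0,0,0],[0,0,0]],[[0,0,0],[0,0,0]]]'

```text
clock: 13.8
position: [0.4774, 0.3426, 0.0229]
ee_rot: [1.046, 1.305, -1.046]
force: [0.3, 0.2, -0.6]
width: 0.148
```

Request:
servo_tool --plan '[[[0,0,1],[0,0,0]],[[0,0,2.5],[0,0,0]],[[0,0,4],[0,0,0]],[[0,0,4],[0,0,0]]]'

```text
clock: 14.2
position: [0.4787, 0.3439, 0.066]
ee_rot: [1.05, 1.304, -1.042]
force: [0.8, 0.1, -3.1]
width: 0.157
```

Run:
```python
from h import *; from cell import arm
s=arm.observe(); print(hd(s["ee_rot"]),s["position"].round(4),s["force"].round(2),s["ft_torque"].round(2),s["clock"],s["width"])
P={n:arm.get_image(n) for n in["scene","top"]}
f=P["scene"]["frame"]; cv2.imwrite("pics/scene4.png",cv2.resize(f[80:260,300:520],None,fx=3.3,fy=3.3))
```

```text
(np.float64(12.573645100722198), array([ 0.004,  0.003, -1.   ])) [0.4787 0.3439 0.066 ] [ 0.76  0.12 -3.11] [ 0.04 -0.11 -0.01] 14.2 0.1567774951972522
```

View pics/scene4.png

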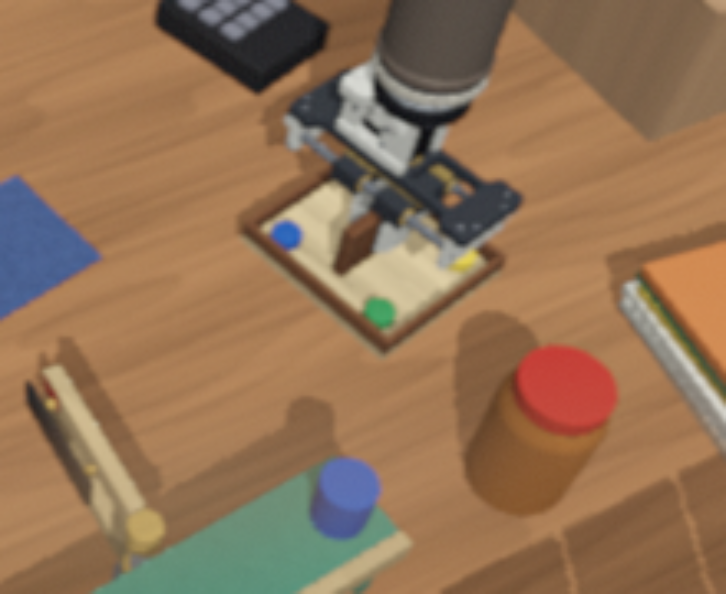

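Request:
servo_tool --plan '[[[0,0,3],[0,0,0]],[[0,0,7],[0,0,0]],[[0,0,11],[0,0,0]],[[0.5,-1,14],[0,0,0]],[[2,-4,15.4],[0,0,-1]],[[4,-8.2,15.4],[0,0,-2]],[[6,-12.4,15.4],[0,0,-3]],[[8,-16.6,15.4],[0,0,-4]],[[10,-20.8,15.4],[0,0,-5]],[[12,-25,15.4],[0,0,-6]],[[14,-29,15.4],[0,0,-7]],[[15,-31,15.4],[0,0,-7.1]]]'

```text
clock: 15.5
position: [0.6288, 0.0268, 0.2166]
ee_rot: [1.142, 1.248, -1.144]
force: [0.5, -0.5, -3.3]
width: 0.151
```

Run:
```python
from h import *; from cell import arm
s=arm.observe(); print(hd(s["ee_rot"]),s["position"].round(4),s["force"].round(2),s["ft_torque"].round(2),s["clock"],s["width"])
print(turn(s["ee_rot"],5.43).round(2), (100*(np.array([.6334,.023,.123])-s["position"])).round(2))
```

```text
(np.float64(5.116470446354811), array([ 0.001, -0.002, -1.   ])) [0.6288 0.0268 0.2166] [ 0.47 -0.51 -3.25] [-0.04 -0.07  0.01] 15.5 0.15088110764485052
[0.12 0.04 0.31] [ 0.46 -0.38 -9.36]
```

Request:
servo_tool --plan '[[[0.3,-0.3,-2],[0.1,0,0.3]],[[0.5,-0.4,-4],[0.1,0,0.3]],[[0.5,-0.4,-6],[0.1,0,0.3]],[[0.5,-0.4,-7.2],[0.1,0,0.3]],[[0.5,-0.4,-7.2],[0.1,0,0.3]],[[0.5,-0.4,-7.2],[0.1,0,0.3]],[[0.5,-0.4,-7.2],[0.1,0,0.3]]]'

```text
clock: 16.2
position: [0.6345, 0.0231, 0.1458]
ee_rot: [1.14, 1.251, -1.138]
force: [-0.2, 0.8, -3.0]
width: 0.152
```

```bash
cat > st.py <<'E'
from h import *; from cell import arm
s=arm.observe(); print(hd(s["ee_rot"]),s["position"].round(4),s["force"].round(2),s["ft_torque"].round(2),s["clock"],s["width"])
print(turn(s["ee_rot"],5.43).round(2), (100*(np.array([.6334,.023,.123])-s["position"])).round(2))
E
python3 st.py
python3 - <<'E'
from h import *; from cell import arm
P={n:arm.get_image(n) for n in["scene","top"]}
f=P["scene"]["frame"]; cv2.imwrite("pics/scene5.png",cv2.resize(f[180:340,270:450],None,fx=3.7,fy=3.7))
f=P["top"]["frame"]; cv2.imwrite("pics/top5.png",cv2.resize(f[80:220,240:400],None,fx=4,fy=4))
E
```

```text
(np.float64(5.435242453207903), array([ 0.002, -0.   , -1.   ])) [0.6345 0.0231 0.1458] [-0.22  0.78 -2.97] [ 0.02 -0.08  0.03] 16.2 0.15178742573863638
[ 0.01  0.13 -0.01] [-0.11 -0.01 -2.28]
```

View pics/scene5.png

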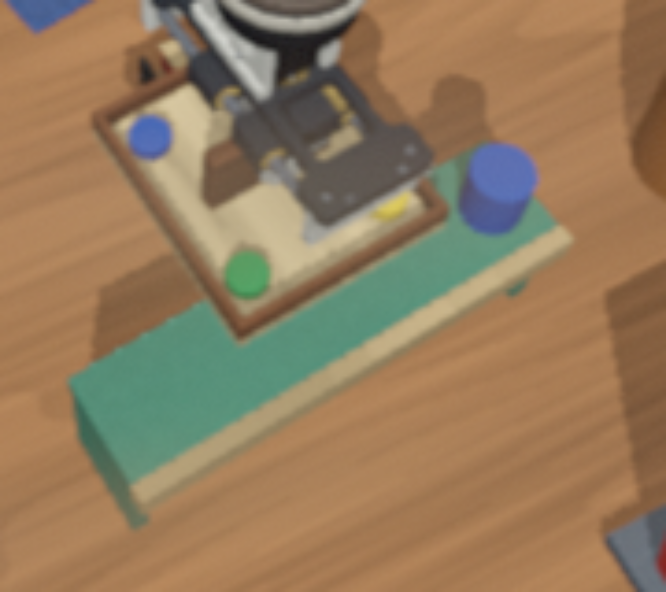

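View pics/top5.png

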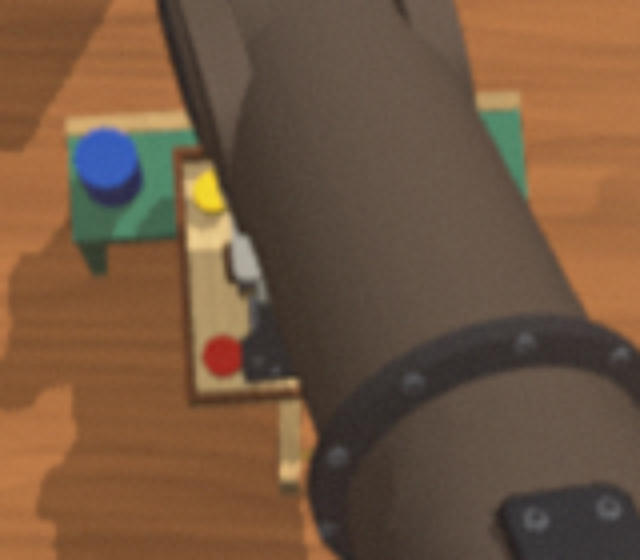

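Request:
servo_tool --plan '[[[-0.1,0,-0.6],[0,0.1,0]],[[-0.1,0,-1.2],[0,0.1,0]],[[-0.1,0,-1.7],[0,0.1,0]],[[-0.1,0,-1.8],[0,0.1,0]],[[-0.1,0,-1.8],[0,0.1,0]]]'

```text
clock: 16.8
position: [0.6332, 0.023, 0.1272]
ee_rot: [1.139, 1.253, -1.139]
force: [-0.2, 0.5, -2.4]
width: 0.153
```

```bash
python3 st.py
```

```text
(np.float64(5.427103643652496), array([-0., -0., -1.])) [0.6332 0.023  0.1272] [-0.22  0.49 -2.38] [-0.04 -0.11  0.01] 16.8 0.1529399043196958
[ 0.01 -0.01  0.  ] [ 0.02  0.   -0.42]
```

Request:
servo_tool --plan '[[[0,0,-0.1],[0,0,0]],[[0,0,-0.2],[0,0,0]],[[0,0,-0.3],[0,0,0]]]'

```text
clock: 17.1
position: [0.6333, 0.023, 0.1243]
ee_rot: [1.139, 1.252, -1.139]
force: [0.4, -0.4, -2.5]
width: 0.15
```

Request:
servo_tool --plan '[[[0,0,-0.1],[0,0,0]],[[0,0,-0.1],[0,0,0]]]'

```text
clock: 17.3
position: [0.6332, 0.023, 0.1232]
ee_rot: [1.139, 1.252, -1.139]
force: [0.2, -0.2, -3.1]
width: 0.155
```

```bash
python3 st.py
```

```text
(np.float64(5.426799327129308), array([-0., -0., -1.])) [0.6332 0.023  0.1232] [ 0.16 -0.22 -3.08] [ 0.01 -0.06 -0.01] 17.3 0.1553398190330636
[ 0.02 -0.01  0.  ] [ 0.02  0.   -0.02]
```

Request:
servo_tool --plan '[[[0,0,-0.1],[0,0,0]],[[0,0,-0.1],[0,0,0]]]'

```text
clock: 17.5
position: [0.6333, 0.023, 0.1229]
ee_rot: [1.139, 1.252, -1.139]
force: [-4.0, -1.0, 3.9]
width: 0.154
```

Request:
servo_tool --plan '[[[0,0,0],[0,0,0]],[[0,0,0],[0,0,0]]]'

```text
clock: 17.7
position: [0.6334, 0.023, 0.1229]
ee_rot: [1.139, 1.252, -1.139]
force: [-0.0, 0.2, -0.9]
width: 0.153
```

```bash
python3 st.py
```

```text
(np.float64(5.421892590997472), array([ 0.001, -0.   , -1.   ])) [0.6334 0.023  0.1229] [-0.01  0.24 -0.92] [ 0.07  0.05 -0.02] 17.7 0.15306718528562777
[0.02 0.04 0.01] [-0.    0.    0.01]
```

Tray is at rest on the shelf; release gently.

Request:
servo_tool --plan '[[[0,0,0],[0,0,0]],[[0,0,0],[0,0,0]],[[0,0,0],[0,0,0]],[[0,0,0],[0,0,0]],[[0,0,0],[0,0,0]],[[0,0,0],[0,0,0]],[[0,0,0],[0,0,0]],[[0,0,0],[0,0,0]]]' --grip 0.6

```text
clock: 18.5
position: [0.6334, 0.023, 0.1229]
ee_rot: [1.139, 1.252, -1.139]
force: [0.0, 0.3, -0.7]
width: 0.598
```

```bash
python3 st.py
```

```text
(np.float64(5.417910678028916), array([ 0.001, -0.   , -1.   ])) [0.6334 0.023  0.1229] [ 0.05  0.31 -0.74] [-0.02 -0.06 -0.02] 18.5 0.5975041066783299
[0.02 0.04 0.01] [-0.    0.    0.01]
```

Request:
servo_tool --plan '[[[0,0,1],[0,0,0]],[[0,0,3],[0,0,0]],[[0,0,6],[0,0,0]],[[0,0,10],[0,0,0]],[[0,0,14],[0,0,0]],[[-2,-4,16],[0,0,0]],[[-5,-8,16],[0,0,0]],[[-8,-12,16],[0,0,0]],[[-11,-16,16],[0,0,0]],[[-14,-20,16],[0,0,0]],[[-17,-24,16],[0,0,0]],[[-20,-28,16],[0,0,0]]]'

```text
clock: 19.7
position: [0.4321, -0.2583, 0.284]
ee_rot: [1.139, 1.25, -1.138]
force: [-0.5, -0.5, 0.7]
width: 0.605
```

Request:
servo_tool --plan '[[[-2,-4,0],[0,0,0]],[[-4,-8,0],[0,0,0]],[[-4,-10,0],[0,0,0]],[[-4,-10,0],[0,0,0]]]'

```text
clock: 20.1
position: [0.3906, -0.3617, 0.2846]
ee_rot: [1.142, 1.247, -1.143]
force: [0.1, 0.3, -0.3]
width: 0.603
```

Run:
```python
from h import *; from cell import arm
import pickle
s=arm.observe(); print(s["clock"],s["position"],s["force"])
P={n:arm.get_image(n) for n in["scene","top"]}; pickle.dump(P,open("P6.pkl","wb"))
f=P["scene"]["frame"]; cv2.imwrite("pics/scene6.png",cv2.resize(f[190:320,275:435],None,fx=4.6,fy=4.6,interpolation=cv2.INTER_CUBIC))
f=P["top"]["frame"]; cv2.imwrite("pics/top6.png",cv2.resize(f[90:210,240:390],None,fx=5,fy=5,interpolation=cv2.INTER_CUBIC))
for n,p in P.items():
    t=arm.trace(p,"tray"); m=cv2.dilate(t[0]["pixels"].astype(np.uint8),np.ones((3,3)))>0
    h=cv2.cvtColor(p["frame"],cv2.COLOR_BGR2HSV).astype(int); H,S,V=h[...,0],h[...,1],h[...,2]
    hh={"r":((H<4)|(H>174))&(S>170)&(V>120),"y":(H>22)&(H<32)&(S>150)&(V>130),"g":(H>45)&(H<70)&(S>90),"b":(H>100)&(H<130)&(S>100)}
    C={}
    for k,v in hh.items():
        n_,l,st,ce=cv2.connectedComponentsWithStats((v&m).astype(np.uint8))
        if n_>1: i=1+np.argmax(st[1:,4]); C[k]=ray(p,ce[i],.119)[0]; print(n,k,st[i,4],C[k].round(4))
    if len(C)==4:
        c=(sum(C.values())/4)[:2]; ex=np.array([.9955,.0945]);ey=np.array([-.0945,.9955]); d=c-np.array([.6732,.0268])
        print("centre",c.round(4),"ledge frame",(d@ex).round(4),(d@ey).round(4))
        for a,b in("br","gy"): d=C[b]-C[a]; print(np.linalg.norm(d).round(4),np.arctan2(-d[0],d[1]).round(4))
        for a,b in("ry","bg"): d=C[b]-C[a]; print(np.linalg.norm(d).round(4),np.arctan2(d[1],d[0]).round(4))
    r=arm.search_frame(p,"mint_tin_center"); print([ (ray(p,q["at"],.1225).round(4),q["score"]) for q in r[:1]])
```

```text
20.1 [ 0.3905628  -0.36170543  0.28463095] [ 0.13530219  0.28569228 -0.26152767]
scene r 70 [0.5749 0.0672 0.119 ]
scene y 3 [0.6948 0.0707 0.119 ]
scene g 100 [ 0.6937 -0.0223  0.119 ]
scene b 74 [ 0.5839 -0.0322  0.119 ]
centre [0.6368 0.0209] ledge frame -0.0368 -0.0025
0.0998 0.0902
0.0931 -0.0117
0.12 0.0296
0.1103 0.0896
[(array([[0.6966, 0.1555, 0.1225]]), 0.76)]
top r 58 [0.5719 0.0681 0.119 ]
top y 76 [0.6814 0.079  0.119 ]
top g 76 [ 0.6907 -0.0207  0.119 ]
top b 67 [ 0.5811 -0.0306  0.119 ]
centre [0.6313 0.024 ] ledge frame -0.042 0.0011
0.0992 0.0924
0.1001 0.0928
0.11 0.099
0.11 0.0909
[(array([[0.714 , 0.1549, 0.1225]]), 0.73)]
```

View pics/scene6.png

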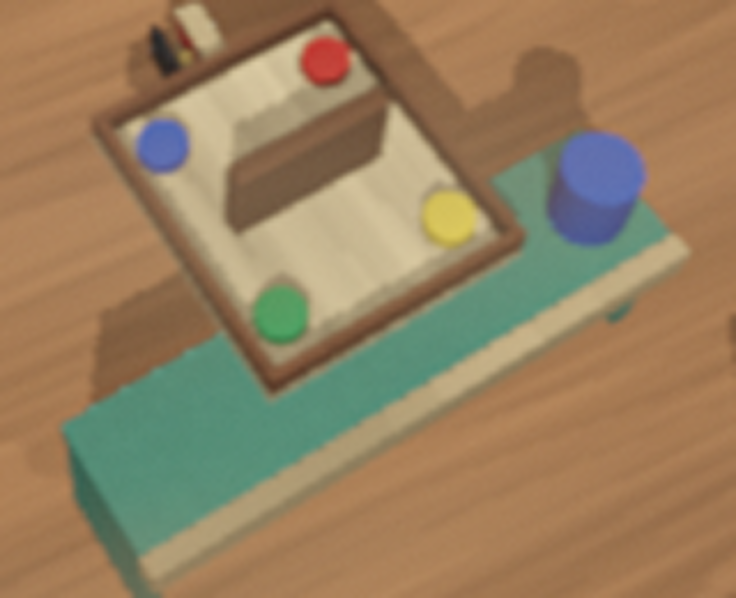

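View pics/top6.png

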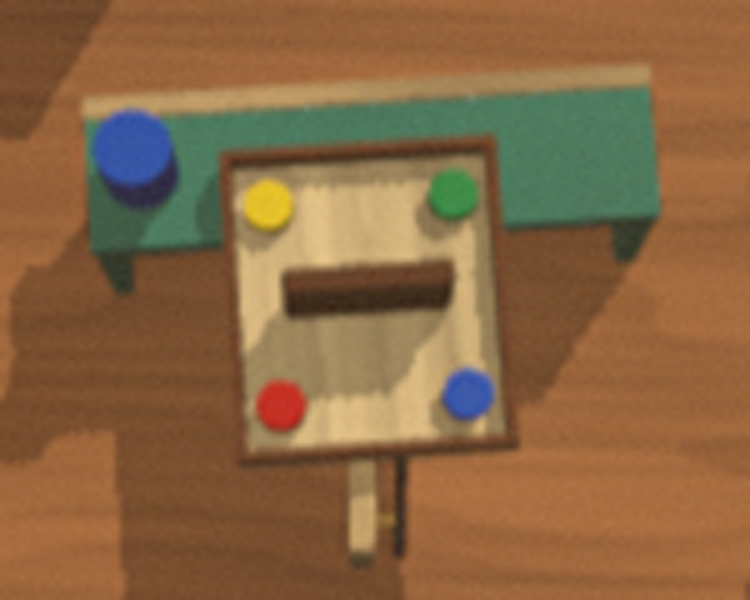

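```bash
python3 -c "
from cell import arm
print(arm.sign_off())"
```

```text
the job is handed in; nothing more can be done
None
```

The prop leg is out at its stop, and the tray is lying on the shelf with the gripper well clear. I handed the job in at about 20 s.

**Leg:** I pushed the black rail with closed fingertips until the stop. The force rose there, about 38° from the start. I kept it pressed for about 3 s, the first half at about 8.5 N and the last 1.3 s at 10.5–11 N. The highest reading was about 12 N, but force is only read at the end of each move call.

**Tray:** I picked it up by the grip bar and lowered it the last few millimetres in 1 mm steps. First contact read about +4 N, roughly 7 N above the carried load. I released it after it settled.

**Last checks:**
- **Tray position:** the top view puts its centre at x −42, y +1 mm in the ledge frame, against a target of −40, 0. Its sides are within about 0.005 rad of the ledge direction.
- **Disagreement:** the scene view gave x −37, y −2.5 mm. Its yellow-disc detection had only 3 pixels, so I relied on the top view; the picture itself looks square.
- **Leg and level:** the leg shows under the tray's near edge. I took level from the pictures and the vertical tool; I didn't measure it separately.
- **Tin:** it is at the same pixels as at the start. The network's position for it moved about 7 mm in the top view, which I take as detection noise.
- **Box, jar and mug:** the arm did not go near them, but I did not re-measure them.

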